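# Take a bolt length on the peak-hold comparator

## Task

Take the length of the bolt standing in the comparator: on the readout press the round wake key, then the square peak-hold key, then hold the short clear key down for a good second, each key alone, fully down and let up again before the next. Then press the spindle's thumb head down until you feel its tip bear firmly on the bolt, keep it bearing there for about a second, let the spindle come right up, and press the long store key fully down to save the reading. Work without force (a firm finger's push, well below 50 N), leave the two triangular limit keys alone, and leave the bolts standing and everything else where it is.

Things in the scene. Friction and masses are not known exactly. Their poses are not given: they have to be found in the camera images.
- readout: grey desk readout, fixed, 220 mm wide, 133 mm high at the back. Origin: underside, below the panel's middle; front is -x. Panel slopes 35 degrees, low edge (35 mm high) in front; blank display on top, six grey keys below. Upper row from left (+y): round, square, triangle pointing up the slope, triangle pointing down; lower row: long bar on the left, short bar on the right.
- key_wake_top (a point): wake key: round, 34 mm across, upper row far left. Point: centre of its top face; z points out of the key square to the panel, x up the slope, y to the panel's left. Top 14 mm above the panel at rest; travel 6 mm to a cushioned stop, 5.5 N when fully down, springs back by itself.
- key_peak_top (a point): peak-hold key: square, 30 mm, upper row second from left. Point: centre of its top face; z points out of the key square to the panel, x up the slope, y to the panel's left. Top 14 mm above the panel at rest; travel 5 mm to a cushioned stop, 5 N when fully down, springs back by itself.
- key_clear_top (a point): clear key: short bar, 42 mm wide and 26 mm deep, lower row right. Point: centre of its top face; z points out of the key square to the panel, x up the slope, y to the panel's left. Top 14 mm above the panel at rest; travel 8 mm to a cushioned stop, 6 N when fully down, springs back by itself.
- key_store_top (a point): store key: long bar, 90 mm wide and 26 mm deep, lower row left. Point: centre of its top face; z points out of the key square to the panel, x up the slope, y to the panel's left. Top 14 mm above the panel at rest; travel 6.5 mm to a cushioned stop, 6.5 N when fully down, springs back by itself.
- key_wake (a joint): press of the wake key in m: 0 at rest, 0.006 at its stop
- key_peak (a joint): press of the peak-hold key in m: 0 at rest, 0.005 at its stop
- key_clear (a joint): press of the clear key in m: 0 at rest, 0.008 at its stop
- key_store (a joint): press of the store key in m: 0 at rest, 0.0065 at its stop
- key_up (a joint): press of the triangular limit key that points up the slope (33 mm wide, upper row third from left, not used), m, 0 at rest, stop at 0.006
- key_down (a joint): press of the triangular limit key that points down the slope (33 mm wide, upper row far right, not used), m, 0 at rest, stop at 0.006
- stand: green comparator stand, fixed: base plate 200 x 150 x 15 mm; column diameter 30 mm, 270 mm high, 65 mm to +x of the origin (the back); arm with a black gauge head (its top 220 mm up) over a 10 mm deep nest in the base, 45 mm to -x of the origin, where one bolt stands. Origin: centre of the base's underside.
- spindle: comparator's upright sprung spindle, rod diameter 12 mm, round black thumb head diameter 46 mm on top. Origin: centre of the head's top face, 294 mm up at rest; z up. Its tip meets the bolt 20 to 50 mm down, by the bolt's length: feel for it (full travel 58 mm). The spring takes 2.7 N at the top, 6 N low down; the tip must bear steadily on the bolt with 5 N or more besides. It springs back up.
- bolt_a: one of four steel flange bolts, standing upright on its hex head (27 mm across, 13 mm high, flange diameter 36 mm above, threaded shank diameter 16 mm). Origin: centre of the underside, z up. The four differ in length, 90 to 120 mm from underside to tip, not known beforehand; any of them may be the one in the comparator, the other three stand in the tray.
- bolt_b: one of four steel flange bolts, standing upright on its hex head (27 mm across, 13 mm high, flange diameter 36 mm above, threaded shank diameter 16 mm). Origin: centre of the underside, z up. The four differ in length, 90 to 120 mm from underside to tip, not known beforehand; any of them may be the one in the comparator, the other three stand in the tray.
- bolt_c: one of four steel flange bolts, standing upright on its hex head (27 mm across, 13 mm high, flange diameter 36 mm above, threaded shank diameter 16 mm). Origin: centre of the underside, z up. The four differ in length, 90 to 120 mm from underside to tip, not known beforehand; any of them may be the one in the comparator, the other three stand in the tray.
- bolt_d: one of four steel flange bolts, standing upright on its hex head (27 mm across, 13 mm high, flange diameter 36 mm above, threaded shank diameter 16 mm). Origin: centre of the underside, z up. The four differ in length, 90 to 120 mm from underside to tip, not known beforehand; any of them may be the one in the comparator, the other three stand in the tray.
- file: thread file with green rubber handle, 240 mm long, lying; not used. Origin: underside near its middle, x towards the blade's tip
- plug_gauge: steel plug gauge with dark hexagonal handle, 145 mm long, 26 mm thick, lying; not used. Origin: underside, middle
- caliper: digital caliper, 210 mm long, lying flat, 14 mm high; not used. Origin: underside, middle of its beam
- master: steel setting master, a post diameter 25 mm on a foot diameter 40 mm, 100 mm high; not used. Origin: centre of its underside
- brush: bench brush 170 mm long, lying; not used. Origin: its underside

How it is judged:
On the way, in this order (a step that is already met when the one before it is completed fails the run):
1. the round wake key is pressed down, alone (value of joint key_wake above 0.0045 m and value of joint each of key_peak, key_clear, key_store, key_up, key_down below 0.0015 m), for 0.1 s.
2. the wake key is up again and the square peak-hold key is pressed down, alone (value of joint key_peak above 0.0038 m and value of joint each of key_wake, key_clear, key_store, key_up, key_down below 0.0015 m), for 0.1 s.
3. the peak-hold key is up again and the short clear key is held down, alone, for 0.8 s (value of joint key_clear above 0.006 m and value of joint each of key_wake, key_peak, key_store, key_up, key_down below 0.0015 m), for 0.8 s.
4. all keys are up and the spindle's tip bears on the bolt with at least 5 N for 0.3 s ((contact force between spindle and bolt_a above 5 N or contact force between spindle and bolt_b above 5 N or contact force between spindle and bolt_c above 5 N or contact force between spindle and bolt_d above 5 N) and value of joint each of key_wake, key_peak, key_clear, key_store, key_up, key_down below 0.0015 m), for 0.3 s.
5. the spindle is up again and the long store key is pressed down, alone (value of joint key_store above 0.005 m and value of joint each of key_wake, key_peak, key_clear, key_up, key_down below 0.0015 m and distance of spindle from where it was at the start of the episode below 0.004 m), for 0.1 s.
At the end, for the whole second after the job is handed in: All six keys are up (less than 1.5 mm down), the spindle is back up within 4 mm, all four bolts stand upright (within 0.08 rad) within 10 mm of where they stood, and the file, plug gauge, caliper, master and brush are within 15 mm of where they lay (value of joint each of key_wake, key_peak, key_clear, key_store, key_up, key_down below 0.0015 m and distance of spindle from where it was at the start of the episode below 0.004 m and angle between each of bolt_a, bolt_b, bolt_c, bolt_d's own z axis and vertical below 0.08 rad and distance of each of bolt_a, bolt_b, bolt_c, bolt_d from where it was at the start of the episode below 0.01 m and distance of each of file, plug_gauge, caliper, master, brush from where it was at the start of the episode below 0.015 m); the robot touches nothing.
It fails at once if a triangular limit key is pressed by more than 3 mm (value of joint any of key_up, key_down above 0.003 m).
It fails at once if the readout or its keys are pushed with more than 50 N (contact force between any of the fingers, the arm and readout above 50 N).
It fails at once if the stand or its spindle is pushed with more than 50 N (contact force between any of the fingers, the arm and stand above 50 N).
It fails at once if a bolt is knocked over (angle between any of bolt_a, bolt_b, bolt_c, bolt_d's own z axis and vertical above 0.35 rad).
It also fails if it takes over 72 s, if anything falls off the work surface, if the arm or the gripper's body presses on something with over 40 N, if the wrist force passes 120 N, or if a joint passes its speed limit or range.

## Robot

A 6-joint arm with a two-finger parallel gripper is mounted at the origin on the work surface. World frame = base frame: x ahead of the robot, y to its left, z up, the work surface at z = 0. Lengths are in m, angles in rad, forces in N, time in s.
With the tool pointing down it reaches from about 0.35 to 0.775 m from the base axis. Payload 7.3 kg.
Tool frame: the origin (TCP) lies midway between the tips of the shut fingers; the grasp point (between the pads) lies 19 mm behind it; z points along the fingers, y is the line along which they close (so a half turn about z gives the same grasp; the last joint's range is limited). The gripper opens to 92 mm and grips with 3 to 60 N. Pads are 19 mm wide; open, the fingers measure 130 mm over their backs; the gripper's body (75 mm by 190 mm) begins 47 mm behind the grasp point.
Start: joints at [-1.365, 0.342, 1.524, -0, 1.275, -0.146], TCP at [0.181, -0.493, 0.19] pointing down, gripper open.
Joint ranges: [-2.53, 2.53], [-0.77, 2.02], [0.04, 2.7], [-1, 4.14], [0.28, 2.66], [-3.11, 3.11]. Speed limits (rad/s): [2.57, 2.57, 3.14, 3.14, 3.14, 3.14].

## Interface

Orientations are given as [roll, pitch, yaw] about the fixed x, y, z axes, in that order (R = Rz(yaw) Ry(pitch) Rx(roll)).
In Python, from cell import monitor, vision, workorder gives the robot as it stands.
- The arm moves only by the tool move_arm, never from a script. Its argument "rows" is a list of rows, each a list of 5 numbers: the shift along the world's x, y, z in mm, then the turn about the world's z in rad, then the closure, from -1 (fully open) to 1 (shut). A call has 1 to 12 rows; each row shifts and turns the commanded pose from where the row before left it; what a row does not reach is not made up. A row lasts 1/10 s, in which the tool goes at most 50 mm and 8.59 degrees, less where a joint would pass 70% of its speed; a pose out of reach is approached as far as the arm can. A call is refused whole if a number of a shift passes 50 or a number of a turn 0.15, either way. A call with a gripper value outside its range is refused whole. The fingers move at their own pace and stop on an object; "newtons" is the grip in N (left out, the last holds). Time passes only in rows, so rows that do not move let the fingers close. It gives the time, the measured TCP pose, the force, the opening and the grip force at its end, in the units of the state.
- monitor.observe(): the state, without advancing time (a new reading comes with each control period).
- vision.read_camera(name): name is "side" or "top"; returns the picture (420x560x3 uint8, red, green, blue); there is no depth.
- vision.get_calibration(name): a dict with "K" (3x3 intrinsics, pixels), "T" (4x4, takes a point from camera to world coordinates). Camera axes: x right, y up, looking along -z (the intrinsics and any distortion apply to the point x, -y, -z); pixel columns grow to the right and rows downward; lengths in m; the calibration is good to about 2 mm. A picture is of the moment at which its call begins. get_calibration takes no time and is no camera call.
- workorder.hand_in(): hands the job in; it is judged then, once.
The state is a dict: "time": time; "qpos": joint angles; "qvel": joint speeds; "joint_efforts": joint torques, N m; "tool_pos": TCP position; "tool_rot": TCP orientation; "contact_force": force on the tool from outside, world axes, zero at the start; "torque": the same for the moment, N m; "opening": finger opening in m; "grip_force": force on a finger pad.
Only numpy, scipy, OpenCV 4.12 (cv2) and the standard library are available. Lean on these libraries where they do the work, as an engineer would, in place of code of your own. Each camera call takes 0.05 s, during which the arm holds its last target. There are 200 camera calls.

## Working session

There is one attempt and no reset: what is moved stays moved. The work goes in short steps, Python scripts to look and compute and a tool call to move; the robot and the scene stay as the last step left them, time stands still between calls to the robot, and variables do not carry over. Pictures are saved under pics/ and viewed, at most 10 in all, crops included, and the job is handed in when it is done.

Besides the shell and the picture viewer there is one more tool, called after "Emit:" as name(argument=value, ...), one argument or row to a line, values as JSON. move_arm: Moves the arm, as the interface text tells. Its arguments: {"type":"object","properties":{"rows":{"type":"array","items":{"type":"array","items":{"type":"number"}}},"newtons":{"type":"number"}},"required":["rows"]}

```bash
mkdir -p pics
python3 - <<'E'
from cell import monitor, vision
import cv2
print(monitor.observe())
for n in("side","top"):
    im=vision.read_camera(n); cv2.imwrite(f"pics/{n}0.png",cv2.resize(im[...,::-1],(800,600),interpolation=cv2.INTER_CUBIC)); print(vision.get_calibration(n))
E
```

```text
{'time': 0.0, 'qpos': array([-1.36499431e+00,  3.42739798e-01,  1.52507680e+00,  2.04433758e-05,
        1.27540226e+00, -1.46004012e-01]), 'qvel': array([-0.00020079,  0.00165965,  0.00052289, -0.00069436,  0.0023932 ,
       -0.00021007]), 'joint_efforts': array([ 1.15057514e-04, -4.31246710e+01, -2.44215059e+01,  7.18762306e-02,
        5.59891749e-02, -1.41873629e-04]), 'tool_pos': array([ 0.18083515, -0.4923464 ,  0.1896153 ]), 'tool_rot': array([-3.13998660e+00, -2.55929870e-04,  3.51799854e-01]), 'contact_force': array([-0.54555751, -0.21574616,  0.15595874]), 'torque': array([ 0.00043773, -0.01743909, -0.0208218 ]), 'grip_force': 0.0, 'opening': 0.09158158802620199}
{'K': array([[532.35005915,   0.        , 273.62789715],
       [  0.        , 532.35005915, 206.77283764],
       [  0.        ,   0.        ,   1.        ]]), 'T': array([[-0.95154957,  0.14111299, -0.27320422,  0.10366462],
       [-0.30679996, -0.4954104 ,  0.81267603,  1.39970476],
       [-0.02066907,  0.85712056,  0.51470101,  1.06348056],
       [ 0.        ,  0.        ,  0.        ,  1.        ]])}
{'K': array([[503.65165419,   0.        , 274.45281493],
       [  0.        , 503.65165419, 207.11066595],
       [  0.        ,   0.        ,   1.        ]]), 'T': array([[ 1.62426326e-02,  9.83023284e-01, -1.82760499e-01,
         2.58874712e-01],
       [-9.99860419e-01,  1.66843818e-02,  8.79677879e-04,
        -9.59691304e-03],
       [ 3.91398978e-03,  1.82720701e-01,  9.83157071e-01,
         1.82227866e+00],
       [ 0.00000000e+00,  0.00000000e+00,  0.00000000e+00,
         1.00000000e+00]])}
```

View pics/side0.png

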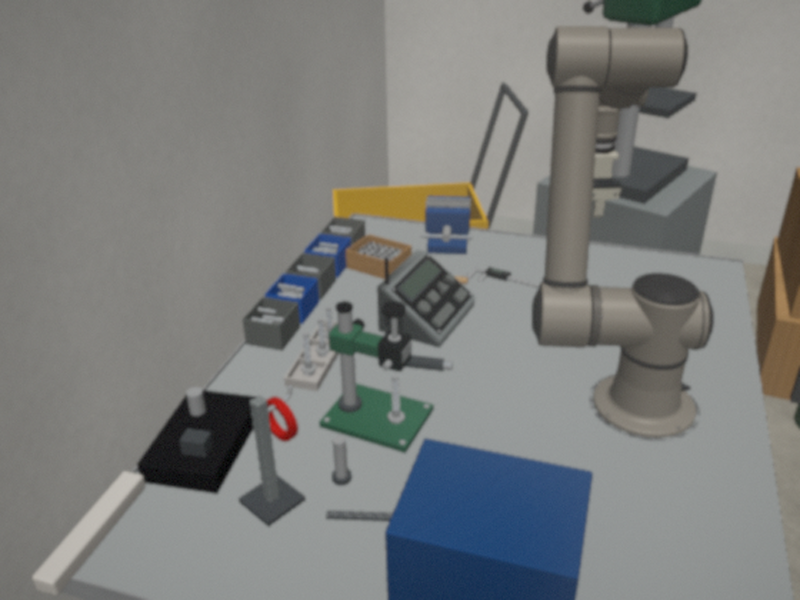

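View pics/top0.png

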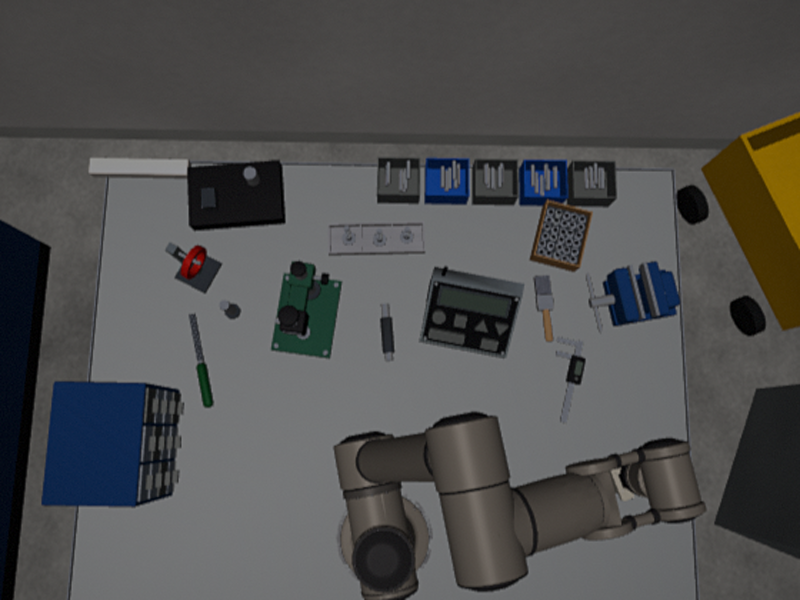

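The side view shows readout at about (427,297), the spindle head at (394,310) and the stand base at (377,415). The top view shows readout at (472,312) and the head at (291,318). Enlarging both areas next.

Run:
```python
import cv2
t=cv2.imread("pics/top0.png"); s=cv2.imread("pics/side0.png")
# regions in the 800x600 pictures; scale
f=lambda im,x,y,w,h,k: cv2.resize(im[y:y+h,x:x+w],None,fx=k,fy=k,interpolation=cv2.INTER_CUBIC)
a=f(t,410,255,130,110,3); a2=f(t,260,250,95,110,3)
b=f(s,370,240,110,110,3); b2=f(s,310,290,130,165,2)
import numpy as np
A=np.zeros((600,800,3),np.uint8)
A[0:330,0:390]=a; A[0:330,400:685]=a2
cv2.imwrite("pics/c1.png",A[:340])
B=np.zeros((340,800,3),np.uint8)
B[0:330,0:330]=b; B[0:330,400:660]=b2
cv2.imwrite("pics/c2.png",B)
```

```text
(no output)
```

View pics/c1.png

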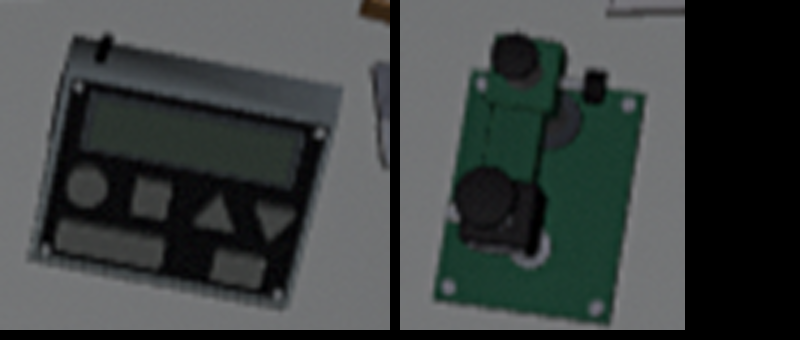

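View pics/c2.png

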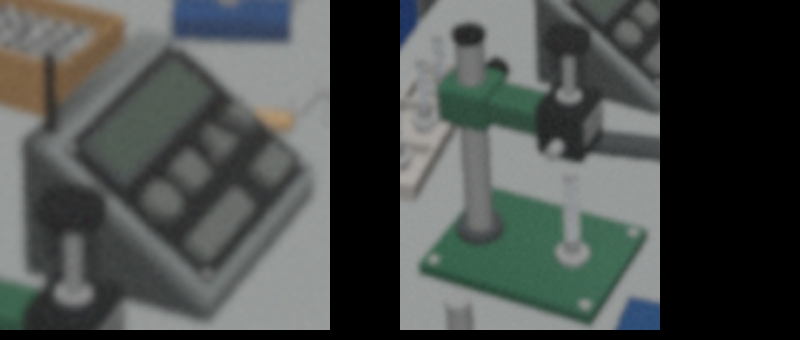

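Top crop: wake (87,187), peak (152,199), store (110,244), clear (239,268) and head (487,196). Side crop: wake (161,198), peak (188,167), store (219,224), clear (274,163) and head top (72,200). Triangulating these points.

```bash
cat > h.py <<'E'
import numpy as np
from cell import vision
C={n:vision.get_calibration(n) for n in("side","top")}
def ray(n,u,v):  # 800x600 picture pixel
    K,T=C[n]["K"],C[n]["T"]; p=np.linalg.solve(K,[(u+.5)*.7-.5,(v+.5)*.7-.5,1])
    return T[:3,3],T[:3,:3]@(p*[1,-1,-1])
def atz(n,u,v,z):
    o,d=ray(n,u,v); return o+d*(z-o[2])/d[2]
def tri(s,t):
    A=np.zeros((3,3));b=np.zeros(3);R=[ray("side",*s),ray("top",*t)]
    for o,d in R:
        d=d/np.linalg.norm(d);P=np.eye(3)-np.outer(d,d);A+=P;b+=P@o
    x=np.linalg.solve(A,b)
    return x,[np.linalg.norm(np.cross(x-o,d))/np.linalg.norm(d) for o,d in R]
E
python3 - <<'E'
from h import *
np.set_printoptions(precision=4,suppress=True)
t={'wake':(87,187),'peak':(152,199),'up':(216,214),'down':(274,220),'store':(110,244),'clear':(239,268)}
s={'wake':(161,198),'peak':(188,167),'up':(215,140),'down':(240,115),'store':(219,224),'clear':(274,163)}
P={}
for k in t:
    P[k],e=tri((370+s[k][0]/3,240+s[k][1]/3),(410+t[k][0]/3,255+t[k][1]/3)); print(k,P[k],e)
print('head',tri((370+72/3,240+200/3),(260+87/3,250+196/3)),atz('top',289,250+196/3,.294),atz('side',394,240+200/3,.294))
for a,b in(('wake','peak'),('wake','down'),('store','clear'),('wake','store')):
    d=P[b]-P[a];print(a,b,np.linalg.norm(d),d, np.degrees(np.arctan2(d[1],d[0])))
# case outline: front corners low edge (z~.035), back edge z .133
for n,p,z in(('FL',(30,262),.035),('FR',(285,308),.035),('BL',(75,38),.133),('BR',(340,90),.133)): print(n,atz('top',410+p[0]/3,255+p[1]/3,z))
# stand base corners z .015
for p in((475,70),(645,95),(610,323),(435,298)): print('base',atz('top',260+(p[0]-400)/3,250+p[1]/3,.015))
for q in((600,395),): pass
E
```

```text
wake [ 0.5324 -0.1262  0.081 ] [np.float64(0.0007924517372700369), np.float64(0.0007924517372699509)]
peak [ 0.5236 -0.1792  0.0813] [np.float64(0.001102423000876521), np.float64(0.001102423000876585)]
up [ 0.5132 -0.2315  0.0796] [np.float64(0.0018826970953555106), np.float64(0.0018826970953555744)]
down [ 0.5062 -0.2792  0.0795] [np.float64(0.0010022565608444238), np.float64(0.0010022565608446372)]
store [ 0.4892 -0.1476  0.0505] [np.float64(0.00021050061893287071), np.float64(0.00021050061893280203)]
clear [ 0.4695 -0.2542  0.0513] [np.float64(0.001250062308843369), np.float64(0.0012500623088433872)]
head (array([0.4981, 0.2112, 0.2867]), [np.float64(0.00022261667344045382), np.float64(0.00022261667344052163)]) [0.4971 0.2102 0.294 ] [0.4941 0.2225 0.294 ]
wake peak 0.05370039107553011 [-0.0087 -0.053   0.0003] -99.3691301589905
wake down 0.155156890796388 [-0.0262 -0.1529 -0.0016] -99.71455203072885
store clear 0.10840910404352343 [-0.0197 -0.1066  0.0008] -100.47056358504392
wake store 0.057005488268266805 [-0.0431 -0.0214 -0.0305] -153.64409700621212
FL [ 0.4748 -0.0823  0.035 ]
FR [ 0.44   -0.2942  0.035 ]
BL [ 0.6442 -0.1127  0.133 ]
BR [ 0.6052 -0.3247  0.133 ]
base [0.6496 0.2653 0.015 ]
base [0.6302 0.1192 0.015 ]
base [0.4347 0.1428 0.015 ]
base [0.4533 0.2903 0.015 ]
```

Emit:
move_arm(
  rows=[
    [34,37,0,-0.053,1],
    [34,37,0,-0.053,1],
    [34,37,0,-0.053,1],
    [34,37,0,-0.053,1],
    [34,37,0,-0.053,1],
    [34,37,0,-0.053,1],
    [34,37,0,-0.053,1],
    [34,37,0,-0.053,1],
    [34,37,0,-0.053,1],
    [37,35,0,-0.05,1],
    [0,0,0,0,1],
  ],
  newtons=20,
)

```text
time: 1.2
tool_pos: [0.5247, -0.1226, 0.1897]
tool_rot: [-3.14, -0.001, -0.171]
contact_force: [-0.2, -1.0, 0.1]
opening: 0.0083
grip_force: 0.0
```

Down to 0.12, then look from close by.

Emit:
move_arm(
  rows=[
    [0,-1,-25,0,1],
    [0,0,-25,0,1],
    [0,0,-20,0,1],
    [0,0,0,0,1],
    [0,0,0,0,1],
  ],
)

```text
time: 1.7
tool_pos: [0.5215, -0.1286, 0.1205]
tool_rot: [3.141, 0.001, -0.176]
contact_force: [-0.6, 0.4, 0.9]
opening: 0.0005
grip_force: 0.0
```

Run:
```python
from cell import vision,monitor
import cv2,numpy as np
s=cv2.resize(vision.read_camera("side")[...,::-1],(800,600),interpolation=cv2.INTER_CUBIC)
t=cv2.resize(vision.read_camera("top")[...,::-1],(800,600),interpolation=cv2.INTER_CUBIC)
a=cv2.resize(s[240:350,370:480],None,fx=4,fy=4,interpolation=cv2.INTER_CUBIC)
b=cv2.resize(t[250:360,420:510],None,fx=4,fy=4,interpolation=cv2.INTER_CUBIC)
cv2.imwrite("pics/c3.png",np.hstack([a,b])); print(monitor.observe()["contact_force"])
```

```text
[ 0.10253276 -0.05873451  0.53763261]
```

View pics/c3.png

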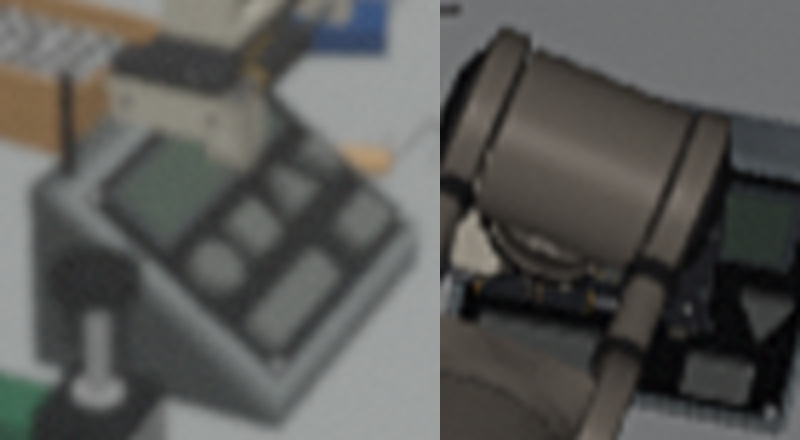

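The fingertip end is at about (235,165) in the left crop and the wake key at (215,265), below the tips. I'll check that against the projection.

```bash
cat >> h.py <<'E'
def proj(n,p):
    K,T=C[n]["K"],C[n]["T"]; c=T[:3,:3].T@(np.array(p)-T[:3,3]); u=K@(c*[1,-1,-1]/-c[2]); return (u[:2]+.5)/.7-.5
E
python3 - <<'E'
from h import *
from cell import monitor
for i in range(2):
    p=monitor.observe()["tool_pos"]; q=proj("side",p); print(p,q,(q-[370,240])*4)
for z in(.081,.087,.093,.097): q=proj("side",[.5324-.155*(z-.081),-.1262+.07*(z-.081),z]); print(z,(q-[370,240])*4)
E
```

```text
[ 0.52233615 -0.12873381  0.12156905] [428.28589404 291.90643015] [233.14357618 207.6257206 ]
[ 0.52233615 -0.12873381  0.12156905] [428.28589404 291.90643015] [233.14357618 207.6257206 ]
0.081 [215.88401395 264.30975805]
0.087 [217.17861952 256.5334651 ]
0.093 [218.47836524 248.72629681]
0.097 [219.34773317 243.50427405]
```

Run:
```python
from cell import vision
import cv2,numpy as np
s=vision.read_camera("side")[...,::-1]
a=s[160:245,258:340]
a=cv2.resize(np.clip(a.astype(float)*1.6,0,255).astype(np.uint8),None,fx=7,fy=7,interpolation=cv2.INTER_CUBIC)
cv2.imwrite("pics/c4.png",a)
```

```text
(no output)
```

View pics/c4.png

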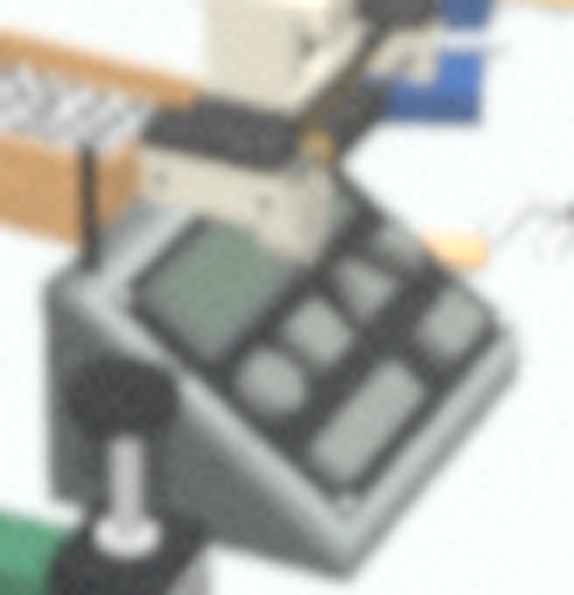

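Run:
```python
from cell import vision
import cv2,numpy as np
s=np.mean([vision.read_camera("side")[...,::-1].astype(float) for _ in range(3)],0)
o=cv2.resize(cv2.imread("pics/side0.png"),(560,420),interpolation=cv2.INTER_AREA).astype(float)
d=(s-o).mean(2)
print("cols 290..312"); 
for r in range(190,214): print(r,d[r,288:314].round().astype(int))
```

```text
cols 290..312
190 [51 52 49 48 46 45 43 38 36 43 43 38 33 30 24 23 21 10  4  2  4  2  0  0
  2  1]
191 [28 29 30 33 35 37 39 40 42 46 43 41 34 31 25 26 21 12  4  4  4  2  2  0
  2  1]
192 [ 9 10 13 16 20 24 31 37 42 44 43 41 38 30 25 23 17 10  3  2  5  2 -1  0
  2  4]
193 [ 2  4  4  7  8 12 21 34 41 43 43 40 38 30 26 23 15  6  1  1  5  3 -2  3
  4  5]
194 [ 2  1  2  1  3  6 13 28 35 35 37 39 36 31 24 22 14  4  2  3  3  3  4  3
  4  3]
195 [ 3  4  3  2  3  3  8 16 20 26 31 33 33 31 26 19  9  1  4  2  4  3  2  3
  4  1]
196 [ 4  3  3  4  3  4  2  8  9 15 18 20 23 27 26 18  7  3  0  1  0  1 -1  2
  3  1]
197 [ 4  4  2  2  3  3  4  4  6  6  8 10 12 18 20 13  4  4  3  2  0  4  1  1
  1  2]
198 [ 3  4  3  3  5  3  2  2  3  1  2  5  9  9 11  5  1  4  4  5  3  3  4  1
  2  3]
199 [2 3 2 4 3 3 2 2 4 2 1 4 6 5 3 0 0 1 2 4 3 4 6 4 3 2]
200 [3 2 3 4 3 4 3 4 3 3 4 3 0 3 2 2 1 1 2 4 3 3 5 6 5 4]
201 [ 2  3  3  5  3  4  3  2  2  2  3  1  1  4  3  5 -2  0  1  6  4  2  2  4
  6  5]
202 [4 2 2 5 2 2 5 0 2 1 3 2 1 3 3 4 1 3 2 4 5 4 3 5 5 2]
203 [ 4  3  2  3  3  4  4  2  3  1 -1  3  4  2  3  5  2  2  4  5  3  3  5  5
  2  3]
204 [ 4  1  3  3  4  4  3  2  2  1 -1  1  4  4  4  5  5  5  2  1  1  4  4  3
  0  0]
205 [ 2  4  4  5  3  3  4  3 -1  3  2  1  3  5  4  3  4  3  4  1  1  1  4 -1
 -1  3]
206 [1 1 1 7 5 6 3 2 0 3 4 3 4 4 3 3 4 2 4 3 3 2 2 3 0 4]
207 [2 5 5 1 2 4 4 3 2 4 4 3 4 5 4 2 3 5 4 5 3 1 3 2 2 3]
208 [3 3 3 3 3 1 2 2 5 3 2 5 3 3 3 4 4 5 4 3 3 0 3 5 5 0]
209 [ 3  5  3  2  2  1  1  4  5  2  0  0  3  2  2  3  5  4  4  1  1  0  3  2
  2 -1]
210 [4 4 6 2 1 3 3 1 2 3 3 2 3 1 2 5 4 4 3 3 3 2 4 0 0 2]
211 [ 3  2  1  2  2  4  4  3  4  3  3  5  2 -1  0  4  6  4  1  3  1  3  0  1
  0  3]
212 [-2  4  3  1  5  5  4  2  5  3  2  6  3  3  2  4  5  4  4  1  1  3  0  2
  2  6]
213 [3 2 3 3 4 3 4 3 3 1 4 5 4 4 2 2 2 5 4 4 1 4 3 2 3 3]
```

Run:
```python
from h import *
import cv2
np.set_printoptions(precision=1,suppress=True)
p=np.array([.1808,-.4923,.1896])
yv=np.array([np.sin(.352),-np.cos(.352),0])
print(proj("side",p),proj("side",p+.0555*yv),proj("side",p-.0555*yv),proj("top",p),proj("top",p+[0,0,.066]))
print("robot base",proj("side",[0,0,0]),proj("top",[0,0,0]))
print("bolt master etc; base corners in side:",[proj("side",q) for q in([.6496,.2653,.015],[.6302,.1192,.015],[.4347,.1428,.015],[.4533,.2903,.015])])
a=cv2.imread("pics/side0.png")[110:230,540:690]
cv2.imwrite("pics/c5.png",cv2.resize(a,None,fx=4,fy=4,interpolation=cv2.INTER_CUBIC))
```

```text
[590.  220.2] [584.5 211.4] [595.6 229.4] [607.  469.3] [616.3 471. ]
robot base [643.6 402.4] [383.7 538.3]
bolt master etc; base corners in side: [array([320.4, 418.2]), array([353. , 379.4]), array([433.6, 401.2]), array([405.6, 443.9])]
```

View pics/c5.png

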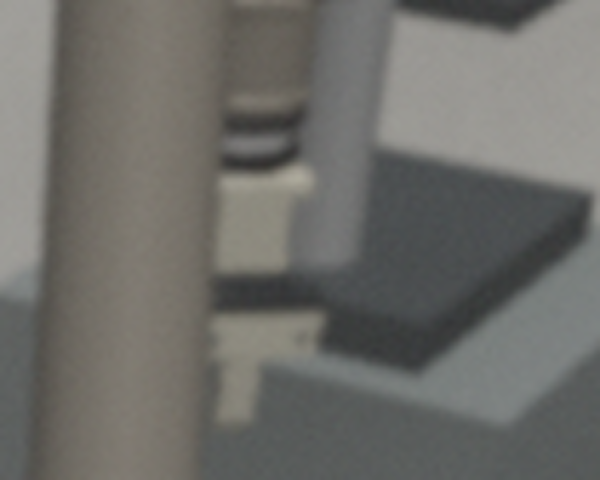

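Run:
```python
from h import *
import cv2
from cell import vision,monitor
np.set_printoptions(precision=4,suppress=True)
t={'wake':(87,187),'peak':(152,199),'store':(110,244),'clear':(239,268)}
s={'wake':(161,198),'peak':(188,167),'store':(219,224),'clear':(274,163)}
for k,z in(('wake',.094),('peak',.094),('store',.062),('clear',.062)):
    print(k,'side',atz('side',370+s[k][0]/3,240+s[k][1]/3,z)[:2],'top',atz('top',410+t[k][0]/3,255+t[k][1]/3,z)[:2])
for u,v in((320,424),(432.5,407.5),(405,451)): print('base side',atz('side',u,v,.015)[:2])
p=monitor.observe()["tool_pos"]
for z in(.066,.1,.13): 
  for dy in(-.095,.095):
    for dx in(-.037,.037): print('body',z,dy,dx,proj('top',p+[dx-.17*dy*-1*-1,dy,z]))
# robot base ring diameter etc
for a in np.linspace(0,2*np.pi,5)[:4]: print('ring',proj('side',[.09*np.cos(a),.09*np.sin(a),0]))
tt=cv2.resize(vision.read_camera("top")[...,::-1],(800,600),interpolation=cv2.INTER_CUBIC)[190:370,390:560]
cv2.imwrite("pics/c6.png",cv2.resize(np.clip(tt*1.8,0,255).astype(np.uint8),None,fx=3.3,fy=3.3,interpolation=cv2.INTER_CUBIC))
```

```text
wake side [ 0.5275 -0.1061] top [ 0.5296 -0.1255]
peak side [ 0.5193 -0.1589] top [ 0.5206 -0.1782]
store side [ 0.4851 -0.1301] top [ 0.4875 -0.1468]
clear side [ 0.4644 -0.2368] top [ 0.4695 -0.2526]
base side [0.6432 0.2829]
base side [0.4314 0.1641]
base side [0.4485 0.3105]
body 0.066 -0.095 -0.037 [484.3238 323.9733]
body 0.066 -0.095 0.037 [484.0958 292.3218]
body 0.066 0.095 -0.037 [401.3892 336.5703]
body 0.066 0.095 0.037 [401.8361 304.7004]
body 0.1 -0.095 -0.037 [486.2837 321.7876]
body 0.1 -0.095 0.037 [486.0347 289.506 ]
body 0.1 0.095 -0.037 [401.6372 334.6375]
body 0.1 0.095 0.037 [402.0913 302.1285]
body 0.13 -0.095 -0.037 [488.0815 319.7826]
body 0.13 -0.095 0.037 [487.8127 286.9239]
body 0.13 0.095 -0.037 [401.8647 332.8643]
body 0.13 0.095 0.037 [402.3253 299.7697]
ring [601.1976 395.1394]
ring [642.0342 428.7972]
ring [687.3444 409.9753]
ring [645.094  378.3257]
```

View pics/c6.png

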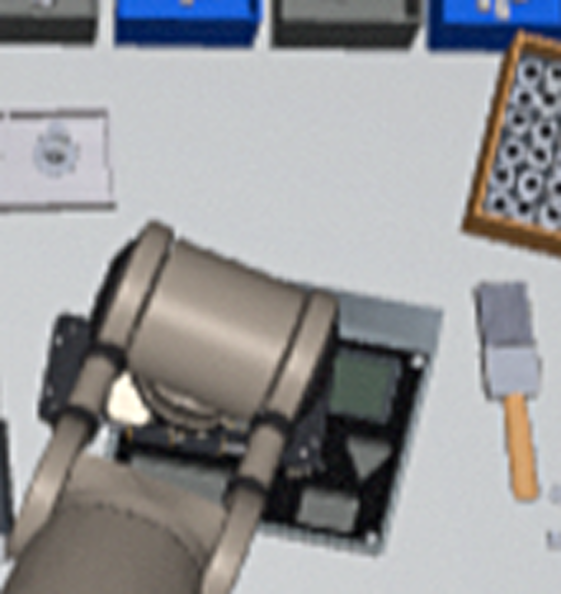

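The top view shows the gripper where its pose says it is. The side view disagrees in height: the tips look higher than reported. I'll settle the height by feel, coming down in small steps.

Emit:
move_arm(
  rows=[
    [1,2,-5,0,1],
    [0,0,-4,0,1],
    [0,0,-3,0,1],
    [0,0,-2,0,1],
    [0,0,0,0,1],
  ],
)

```text
time: 2.55
tool_pos: [0.5225, -0.1261, 0.1059]
tool_rot: [-3.141, 0.001, -0.175]
contact_force: [-0.1, -0.4, 0.0]
opening: 0.0007
grip_force: 0.0
```

```bash
python3 -c "
from cell import monitor
o=monitor.observe();print(o['tool_pos'],o['contact_force'],o['qvel'].round(4),o['qpos'])"
```

```text
[ 0.52249164 -0.12606589  0.10587849] [-0.05551111 -0.44604867  0.00485008] [-0.0012 -0.0051 -0.0084 -0.002   0.0059 -0.0003] [-3.79324186e-01  4.47020403e-01  1.61161475e+00 -9.45816552e-05
  1.08383844e+00  1.36673874e+00]
```

Emit:
move_arm(
  rows=[
    [0,0,-2,0,1],
    [0,0,-2,0,1],
    [0,0,-2,0,1],
    [0,0,0,0,1],
  ],
)

```text
time: 2.95
tool_pos: [0.5225, -0.1261, 0.1]
tool_rot: [-3.142, 0.001, -0.175]
contact_force: [0.3, -0.0, 0.4]
opening: 0.0006
grip_force: 0.0
```

Emit:
move_arm(
  rows=[
    [0,0,-2,0,1],
    [0,0,-2,0,1],
    [0,0,0,0,1],
  ],
)

```text
time: 3.25
tool_pos: [0.5226, -0.1261, 0.096]
tool_rot: [-3.142, 0.0, -0.175]
contact_force: [-0.2, -0.2, 0.4]
opening: 0.0006
grip_force: 0.0
```

Emit:
move_arm(
  rows=[
    [0,0,-2,0,1],
    [0,0,-2,0,1],
    [0,0,0,0,1],
  ],
)

```text
time: 3.55
tool_pos: [0.5225, -0.1261, 0.092]
tool_rot: [-3.142, 0.001, -0.175]
contact_force: [-0.1, 0.7, -0.3]
opening: 0.0004
grip_force: 0.0
```

Emit:
move_arm(
  rows=[
    [0,0,-2,0,1],
    [0,0,-2,0,1],
    [0,0,0,0,1],
  ],
)

```text
time: 3.85
tool_pos: [0.5225, -0.1261, 0.088]
tool_rot: [-3.142, 0.001, -0.175]
contact_force: [-0.1, -0.7, -0.2]
opening: 0.0004
grip_force: 0.0
```

Emit:
move_arm(
  rows=[
    [0,0,-2,0,1],
    [0,0,-1,0,1],
    [0,0,0,0,1],
  ],
)

```text
time: 4.15
tool_pos: [0.5226, -0.1261, 0.0851]
tool_rot: [3.142, 0.0, -0.175]
contact_force: [-0.6, -0.5, 0.8]
opening: 0.0004
grip_force: 0.0
```

Run:
```python
from cell import vision,monitor
import cv2,numpy as np
s=vision.read_camera("side")[...,::-1]
a=s[165:245,258:340]
a=cv2.resize(np.clip(a.astype(float)*1.5,0,255).astype(np.uint8),None,fx=7,fy=7,interpolation=cv2.INTER_CUBIC)
cv2.imwrite("pics/c7.png",a); print(monitor.observe()['contact_force'])
```

```text
[-1.27718053  0.0671254  -0.53342847]
```

View pics/c7.png

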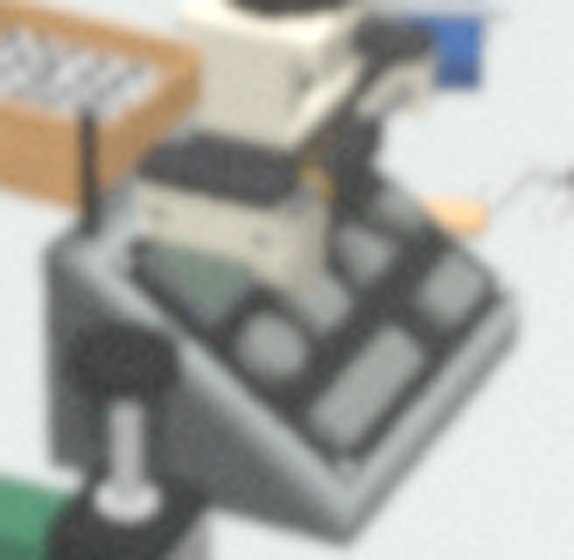

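Tips are near (300,290) in the crop, still clear of the keys, with wake at (272,345), peak at (320,300) and no force. So the side view was right that the tips are higher than reported; carrying on down by feel.

Emit:
move_arm(
  rows=[
    [0,0,-2,0,1],
    [0,0,-2,0,1],
    [0,0,-2,0,1],
    [0,0,0,0,1],
  ],
)

```text
time: 4.6
tool_pos: [0.5225, -0.1261, 0.079]
tool_rot: [-3.142, 0.001, -0.175]
contact_force: [0.3, 0.0, 0.3]
opening: 0.0005
grip_force: 0.0
```

Emit:
move_arm(
  rows=[
    [0,0,-2,0,1],
    [0,0,-2,0,1],
    [0,0,0,0,1],
  ],
)

```text
time: 4.9
tool_pos: [0.5225, -0.1261, 0.075]
tool_rot: [-3.142, 0.001, -0.175]
contact_force: [0.4, 0.6, -0.3]
opening: 0.0009
grip_force: 0.0
```

```bash
cat > d.py <<'E'
from h import *
from cell import monitor
import cv2
o=monitor.observe(); print(o['time'],o['tool_pos'],o['contact_force'])
s=np.mean([vision.read_camera("side")[...,::-1].astype(float) for _ in range(2)],0)
b=cv2.resize(cv2.imread("pics/side0.png"),(560,420),interpolation=cv2.INTER_AREA).astype(float)
d=cv2.GaussianBlur((s-b),(3,3),0); m=(np.abs(d).max(2)>12)
for r in range(190,224): print(r,''.join('#' if x else '.' for x in m[r,270:325]))
E
python3 d.py
```

```text
4.9 [ 0.52250731 -0.12607775  0.07500285] [ 0.35730088  0.56483266 -0.27183019]
190 ........##########.###################.................
191 .......###############################.................
192 .......##############################..................
193 .......########.####################...................
194 ........####.....##############.###....................
195 .........########..###########..####...................
196 .......#############...#####...#####...................
197 .......#################...#########...................
198 .......#############################...................
199 .......#############################...................
200 .......#############################...................
201 .......#############################...................
202 .........###########################...................
203 ............#######################....................
204 ................##################.....................
205 ....................#############......................
206 ......................##########.......................

[... 319 characters left out ...]
........................................
213 .......................................................
214 .......................................................
215 .......................................................
216 .......................................................
217 .......................................................
218 .......................................................
219 .......................................................
220 .......................................................
221 .......................................................
222 .......................................................
223 .......................................................
```

Emit:
move_arm(
  rows=[
    [0,0,-2,0,1],
    [0,0,-2,0,1],
    [0,0,-2,0,1],
    [0,0,0,0,1],
  ],
)

```text
time: 5.4
tool_pos: [0.5225, -0.1261, 0.069]
tool_rot: [-3.142, 0.001, -0.175]
contact_force: [0.4, -0.8, -0.5]
opening: 0.0005
grip_force: 0.0
```

Emit:
move_arm(
  rows=[
    [0,0,-2,0,1],
    [0,0,-2,0,1],
    [0,0,0,0,1],
  ],
)

```text
time: 5.7
tool_pos: [0.5225, -0.1261, 0.065]
tool_rot: [-3.142, 0.001, -0.175]
contact_force: [-0.1, -0.4, -0.4]
opening: 0.0003
grip_force: 0.0
```

Emit:
move_arm(
  rows=[
    [0,0,-2,0,1],
    [0,0,-1,0,1],
    [0,0,0,0,1],
  ],
)

```text
time: 6.0
tool_pos: [0.5226, -0.1261, 0.0622]
tool_rot: [3.142, 0.0, -0.175]
contact_force: [1.0, 1.7, 0.1]
opening: 0.0002
grip_force: 0.0
```

```bash
python3 d.py | grep -v '\.\{55\}'
```

```text
6.0 [ 0.52260147 -0.12611289  0.06215039] [1.01072151 1.66477233 0.11769532]
190 ...........##....###############.#####.................
191 .........######........########.#####..................
192 ........#######..########...#..#####...................
193 .......########.###################....................
194 .......#######.###################.....................
195 .......######.#####################....................
196 .......####...#################.####...................
197 .........###..################.#####...................
198 .......########..############..#####...................
199 ......#############..#######..######...................
200 ......#################.....########...................
201 .......#############################...................
202 .......#############################...................
203 .......############################....................
204 .......###########################.....................
205 ........##########################.....................
206 .........########################......................
207 .............#####################.....................
208 ..................################.....................
209 .....................#############.....................
210 .......................###########.....................
211 .........................#########.....................
212 .............................#####.....................
213 ...............................#.......................
```

Emit:
move_arm(
  rows=[
    [0,0,0,0,1],
    [0,0,0,0,1],
  ],
)

```text
time: 6.3
tool_pos: [0.5228, -0.1262, 0.0624]
tool_rot: [3.141, -0.0, -0.175]
contact_force: [-0.1, -0.2, -1.1]
opening: 0.0005
grip_force: 0.0
```

Emit:
move_arm(
  rows=[
    [0,0,-1,0,1],
    [0,0,-1,0,1],
    [0,0,0,0,1],
  ],
)

```text
time: 6.6
tool_pos: [0.5226, -0.1261, 0.0601]
tool_rot: [-3.142, 0.0, -0.175]
contact_force: [-0.1, -1.3, -0.3]
opening: 0.0007
grip_force: 0.0
```

Run:
```python
from h import *
import cv2
np.set_printoptions(precision=4,suppress=True)
t={'wake':(87,187),'peak':(152,199),'up':(216,214),'down':(274,220),'store':(110,244),'clear':(239,268)}
s={'wake':(161,198),'peak':(188,167),'up':(215,140),'down':(240,115),'store':(219,224),'clear':(274,163)}
W=[];U=[]
for k in t:
    z=.062 if k in('store','clear') else .094
    W.append(atz('top',410+t[k][0]/3,255+t[k][1]/3,z));U.append((370+s[k][0]/3,240+s[k][1]/3))
W.append(atz('top',289,250+196/3,.294));U.append((394,240+200/3))
for p,u in(((475,70),(320,424)),((610,323),(432.5,407.5)),((435,298),(405,451))):
    pass
B=[atz('top',260+(p[0]-400)/3,250+p[1]/3,.015) for p in((475,70),(610,323),(435,298))]
W+=B;U+=[(320,424),(432.5,407.5),(405,451)]
W.append(np.array([0,0,0.01]));U.append((644.5,405))
W=np.array(W);U=(np.array(U)+.5)*.7-.5
T=C['side']['T'];K=C['side']['K']
R=np.diag([1,-1,-1])@T[:3,:3].T; r0=cv2.Rodrigues(R)[0]; t0=(-R@T[:3,3]).reshape(3,1)
q=cv2.projectPoints(W,r0,t0,K,None)[0][:,0]; print('resid before (px, image down)\n',U-q)
r,tv=cv2.solvePnPRefineLM(W,U,K,None,r0.copy(),t0.copy())
q=cv2.projectPoints(W,r,tv,K,None)[0][:,0]; print('after\n',U-q); Rn=cv2.Rodrigues(r)[0]; print('cam shift',(-Rn.T@tv).ravel()-T[:3,3],'rot',cv2.Rodrigues(Rn@R.T)[0].ravel())
ex=np.array([np.cos(.175),-np.sin(.175),0]);ey=np.array([np.sin(.175),np.cos(.175),0])
def corner(z): return np.array([.5225,-.126,z])-.0095*ex+.019*ey
for z in(.0622,.08,.094,.11,.13): print(z,cv2.projectPoints(corner(z),r,tv,K,None)[0].ravel(),cv2.projectPoints(corner(z),r0,t0,K,None)[0].ravel())
```

```text
resid before (px, image down)
 [[-0.9513  2.8987]
 [-1.0734  2.7326]
 [-1.5174  2.9915]
 [ 0.0698  3.0978]
 [-0.5126  2.5416]
 [ 0.3551  2.3141]
 [-0.2996  2.4059]
 [-0.2807  4.0676]
 [-0.7668  4.4243]
 [-0.4415  4.9431]
 [ 0.1235  4.3168]]
after
 [[-0.3158 -0.0406]
 [-0.449  -0.1295]
 [-0.9057  0.1951]
 [ 0.6863  0.3637]
 [ 0.0735 -0.4635]
 [ 0.9345 -0.5417]
 [-0.1495 -0.9741]
 [ 0.9283  0.1897]
 [-0.3215  0.5856]
 [ 0.0531  0.6172]
 [-0.5029  0.1932]]
cam shift [ 0.0133 -0.013  -0.0024] rot [-0.0019 -0.0062  0.0029]
0.0622 [298.7859 225.3989] [299.4319 222.3587]
0.08 [298.8338 221.042 ] [299.4539 218.0276]
0.094 [298.8719 217.5846] [299.4714 214.5909]
0.11 [298.9158 213.5996] [299.4915 210.6299]
0.13 [298.9712 208.5673] [299.517  205.6282]
```

Emit:
move_arm(
  rows=[
    [2,0,-2,0,1],
    [2,0,-2,0,1],
    [0,0,-1,0,1],
    [0,0,0,0,1],
  ],
)

```text
time: 7.0
tool_pos: [0.5266, -0.1264, 0.0553]
tool_rot: [3.141, 0.0, -0.175]
contact_force: [-2.4, -1.3, 3.4]
opening: 0.0002
grip_force: 2.2
```

Emit:
move_arm(
  rows=[
    [0,0,-2,0,1],
    [0,0,-1,0,1],
    [0,0,0,0,1],
  ],
)

```text
time: 7.3
tool_pos: [0.5275, -0.1266, 0.0534]
tool_rot: [3.141, -0.002, -0.175]
contact_force: [-4.2, -0.8, 9.7]
opening: 0.0006
grip_force: 5.2
```

Emit:
move_arm(
  rows=[
    [0,0,-2,0,1],
    [0,0,-1,0,1],
    [0,0,0,0,1],
  ],
)

```text
time: 7.6
tool_pos: [0.5279, -0.1268, 0.0527]
tool_rot: [3.14, -0.004, -0.175]
contact_force: [-8.6, -0.1, 27.2]
opening: 0.0004
grip_force: 13.7
```

```bash
python3 d.py | grep -v '\.\{55\}'
```

```text
7.6 [ 0.52793378 -0.12681157  0.05270508] [-8.5650657  -0.10076074 27.20766639]
190 ..............###################.####.................
191 ..............##################.####..................
192 ...............################.####...................
193 ........####.........#########.####....................
194 .......######...#######..####.####.....................
195 ......#######.###################......................
196 ......##########################.......................
197 ......############################.....................
198 ......####.#######################.....................
199 .......###..#######################....................
200 .....#######..##############.######....................
201 .....###########..#########.######.....................
202 .....###############..###..#######.....................
203 .....#############################.....................
204 ......###########################......................
205 ......###########################......................
206 ......##########################.......................
207 .......#########################.......................
208 ........#########################......................
209 ...........######################......................
210 ...............##################......................
211 ...................##############......................
212 .....................############......................
213 ......................###..#####.......................
214 .......................#...............................
215 .......................##..............................
216 .......................###.............................
217 ........................####...........................
218 .........................####..........................
219 ...........................#...........................
```

Contact: the force rose to 27 N at the stop, and the wake key's lower edge moved in the image (rows 214–219). Reported z reads about 40 mm low. Lifting and going to the peak key.

Emit:
move_arm(
  rows=[
    [0,0,10,0,1],
    [0,0,12,0,1],
    [-3,-18,0,0,1],
    [-3,-18,0,0,1],
    [-3,-17,0,0,1],
    [0,0,-8,0,1],
    [0,0,0,0,1],
  ],
)

```text
time: 8.4
tool_pos: [0.5174, -0.1787, 0.0622]
tool_rot: [-3.141, 0.001, -0.176]
contact_force: [0.2, -0.2, 0.5]
opening: 0.0006
grip_force: 0.0
```

```bash
python3 d.py | grep -v '\.\{55\}'
```

```text
8.4 [ 0.5173528  -0.17865791  0.06224228] [ 0.16619404 -0.15327687  0.46675556]
190 ................####..##############.#######...........
191 .............#########..###########.#####..............
192 .............#############...#####..#####..............
193 .............##################..########..............
194 .............############################..............
195 .............############################..............
196 .............############################..............
197 ..............###########################..............
198 ...............#########################...............
199 ..................######################...............
200 ......................##################...............
201 ..........................##############...............
202 ............................############...............
203 .............................###########...............
204 ..............................#########................
205 ...................................####................
```

Emit:
move_arm(
  rows=[
    [0,0,-3,0,1],
    [0,0,-2,0,1],
    [0,0,-2,0,1],
    [0,0,-1,0,1],
    [0,0,0,0,1],
  ],
)

```text
time: 9.0
tool_pos: [0.5181, -0.1791, 0.0557]
tool_rot: [3.141, -0.001, -0.175]
contact_force: [0.9, 1.5, 4.5]
opening: 0.0004
grip_force: 2.3
```

Emit:
move_arm(
  rows=[
    [0,0,-1,0,1],
    [0,0,-1,0,1],
    [0,0,0,0,1],
  ],
)

```text
time: 9.3
tool_pos: [0.5186, -0.1792, 0.0549]
tool_rot: [3.141, -0.002, -0.175]
contact_force: [-1.6, 2.6, 12.2]
opening: 0.0
grip_force: 5.9
```

Emit:
move_arm(
  rows=[
    [0,0,-1,0,1],
    [0,0,-0.5,0,1],
    [0,0,0,0,1],
    [0,0,0,0,1],
  ],
)

```text
time: 9.7
tool_pos: [0.5188, -0.1793, 0.0545]
tool_rot: [3.141, -0.004, -0.175]
contact_force: [-4.0, 3.6, 19.8]
opening: 0.0003
grip_force: 10.0
```

```bash
python3 d.py | grep -v '\.\{55\}'
```

```text
9.7 [ 0.51882453 -0.17929863  0.0545141 ] [-4.01306157  3.5752633  19.75279458]
190 .............#####.#####################.#####.........
191 ...................######################..##..........
192 .............######..##############.#####..............
193 ............##########..##########.######..............
194 ............##############...####.#######..............
195 .............##################.#########..............
196 .............############################..............
197 .............###########################...............
198 .............###########################...............
199 ..............##########################...............
200 ...............#########################...............
201 ..................######################...............
202 ......................##################...............
203 ..........................##############...............
204 ............................############...............
205 .............................##########................
206 ...................................###.................
208 ..............................#........................
209 ..............................##.......................
210 ...............................##......................
211 ................................##.....................
```

Emit:
move_arm(
  rows=[
    [0,0,10,0,1],
    [0,0,12,0,1],
    [-13,-19,0,0,1],
    [-13,-19,0,0,1],
    [-13,-18,0,0,1],
    [-12,-18,0,0,1],
    [0,0,-20,0,1],
    [0,0,-18,0,1],
    [0,0,0,0,1],
  ],
)

```text
time: 10.7
tool_pos: [0.4656, -0.2529, 0.0344]
tool_rot: [-3.141, 0.003, -0.176]
contact_force: [-0.5, 0.1, 0.5]
opening: 0.0
grip_force: 0.1
```

```bash
sed -i 's/m\[r,270:325\]/m[r,285:340]/' d.py; python3 d.py | grep -v '\.\{55\}'
```

```text
10.7 [ 0.46564947 -0.25289959  0.03436419] [-0.52309306  0.07019666  0.45328231]
190 ..................##############################.......
191 ..................###########.#################........
192 ..................############.###############.........
193 ..................##############..##########...........
194 ..................################.########............
195 ...................########################............
196 ...................########################............
197 ....................#######################............
198 .........................##############.###............
199 .............................##########..##............
200 ................................########.#.............
201 .................................#######...............
202 .................................########..............
203 ...................................#...................
```

Emit:
move_arm(
  rows=[
    [0,0,-3,0,1],
    [0,0,-3,0,1],
    [0,0,-2,0,1],
    [0,0,-2,0,1],
    [0,0,-1,0,1],
    [0,0,0,0,1],
  ],
)

```text
time: 11.4
tool_pos: [0.4711, -0.2545, 0.0277]
tool_rot: [3.139, -0.01, -0.175]
contact_force: [7.2, 2.8, 10.8]
opening: 0.0003
grip_force: 5.5
```

Emit:
move_arm(
  rows=[
    [0,0,-1,0,1],
    [0,0,-1,0,1],
    [0,0,-1,0,1],
    [0,0,0,0,1],
  ],
)

```text
time: 11.8
tool_pos: [0.4721, -0.2548, 0.0261]
tool_rot: [3.138, -0.012, -0.175]
contact_force: [5.3, 4.5, 21.0]
opening: 0.0004
grip_force: 10.3
```

Emit:
move_arm(
  rows=[
    [2,0,0,0,1],
    [2,0,0,0,1],
    [0,0,0,0,1],
    [0,0,0,0,1],
  ],
)

```text
time: 12.2
tool_pos: [0.4726, -0.2546, 0.0259]
tool_rot: [3.138, -0.006, -0.174]
contact_force: [-5.1, 2.0, 27.6]
opening: 0.0001
grip_force: 13.6
```

```bash
python3 d.py | grep -v '\.\{55\}'
```

```text
12.2 [ 0.47256148 -0.25457981  0.02590958] [-5.13181052  1.97034894 27.6078996 ]
190 ...........................#####################.......
191 .................#########..###################........
192 .................###########.#################.........
193 .................############.################.........
194 .................##############..###########...........
195 .................#################.########............
196 .................##########################............
197 .................#########################.............
198 ..................#######################..............
199 ...................####################................
200 .........................###############...............
201 ............................############...............
202 ..............................##########...............
203 ...............................########................
204 ................................#####...##.............
205 .................................##.....###............
206 .........................................##............
207 .................................##....................
208 .................................###...................
209 .................................####..................
210 ..................................###..................
211 ....................................#..................
```

Emit:
move_arm(
  rows=[
    [0,0,0,0,1],
    [0,0,0,0,1],
    [0,0,0,0,1],
    [0,0,0,0,1],
    [0,0,0,0,1],
    [0,0,0,0,1],
    [0,0,0,0,1],
    [0,0,0,0,1],
    [0,0,0,0,1],
    [0,0,0,0,1],
  ],
)

```text
time: 13.3
tool_pos: [0.4725, -0.2546, 0.0259]
tool_rot: [3.138, -0.006, -0.175]
contact_force: [-5.8, 1.9, 26.0]
opening: 0.0003
grip_force: 13.5
```

Emit:
move_arm(
  rows=[
    [-2,0,10,0,1],
    [0,0,40,0,1],
    [0,0,48,0,1],
    [0,0,48,0,1],
    [0,0,48,0,1],
    [0,0,48,0,1],
    [0,0,48,0,1],
    [0,0,0,0,1],
    [0,0,0,0,1],
  ],
)

```text
time: 14.2
tool_pos: [0.469, -0.2531, 0.313]
tool_rot: [3.14, -0.002, -0.175]
contact_force: [-0.5, 0.4, -0.8]
opening: 0.0006
grip_force: 0.0
```

Emit:
move_arm(
  rows=[
    [3,42,0,0,1],
    [3,42,0,0,1],
    [3,42,0,0,1],
    [3,42,0,0,1],
    [3,42,0,0,1],
    [3,42,0,0,1],
    [3,42,0,0,1],
    [3,42,0,0,1],
    [2,42,0,0,1],
    [2,42,0,0,1],
    [0,42,0,0,1],
    [0,0,0,0,1],
  ],
)

```text
time: 15.4
tool_pos: [0.4952, 0.2132, 0.3094]
tool_rot: [3.141, 0.004, -0.17]
contact_force: [0.6, -1.2, -0.1]
opening: 0.0004
grip_force: 0.0
```

```bash
sed -i 's/range(190,224)/range(180,240)/;s/285:340/245:305/' d.py; python3 d.py | grep -v '\.\{60\}'
```

```text
15.4 [0.49520304 0.21316566 0.30943594] [ 0.63128316 -1.18074434 -0.11727287]
180 #########################################...................
181 #######################################.....................
182 .##########################.##########......................
183 .####################################.......................
184 .####################################.......................
185 .####################################.......................
186 .####################################.......................
187 .####################################.......................
188 ..###################################.......................
189 .....################################.......................
190 ........###########################.........................
191 .............#####################..........................
192 .................#################..........................
193 .....................############.##........................
194 .......................##########.##........................
195 .......................#########.##.........................
196 ........................#######.............................
197 .........................###......##........................
198 ..................................##........................
```

Emit:
move_arm(
  rows=[
    [0,0,-12,0,1],
    [0,0,-12,0,1],
    [0,0,-8,0,1],
    [0,0,0,0,1],
    [0,0,0,0,1],
  ],
)

```text
time: 16.0
tool_pos: [0.4968, 0.2081, 0.2799]
tool_rot: [3.141, 0.0, -0.176]
contact_force: [0.1, 0.2, 0.6]
opening: 0.0004
grip_force: 0.0
```

Run:
```python
from cell import vision,monitor
import cv2,numpy as np
o=monitor.observe();print(o['tool_pos'],o['contact_force'])
s=vision.read_camera("side")[...,::-1][165:265,230:315]; t=vision.read_camera("top")[...,::-1][150:260,160:270]
f=lambda a:cv2.resize(np.clip(a*1.4,0,255).astype(np.uint8),(400,500),interpolation=cv2.INTER_CUBIC)
g=lambda a:cv2.resize(np.clip(a*1.8,0,255).astype(np.uint8),(400,400),interpolation=cv2.INTER_CUBIC)
p=np.zeros((500,800,3),np.uint8);p[:,:400]=f(s.astype(float));p[:400,400:]=g(t.astype(float))
cv2.imwrite("pics/c8.png",p)
```

```text
[0.49684458 0.20814643 0.27992914] [0.07592227 0.16939702 0.59773546]
```

View pics/c8.png

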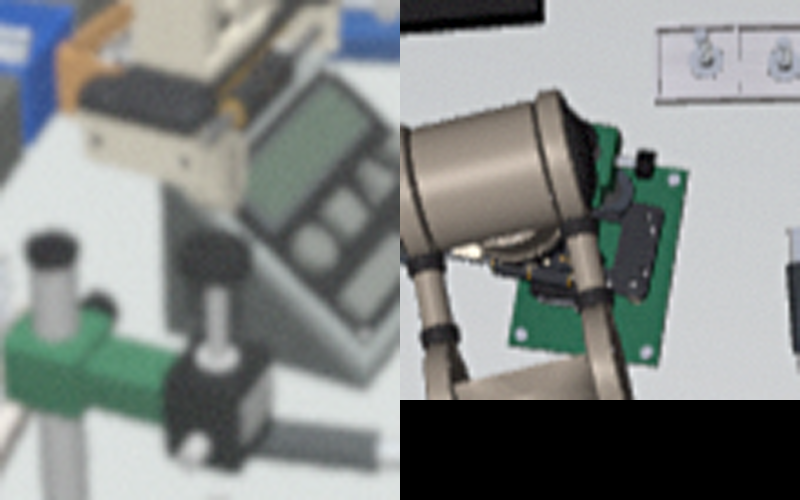

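The tips at (225,205) hang over the thumb head at (215,245), with a gap left. Descending by feel.

Emit:
move_arm(
  rows=[
    [0,0,-5,0,1],
    [0,0,-5,0,1],
    [0,0,-4,0,1],
    [0,0,-3,0,1],
    [0,0,0,0,1],
  ],
)

```text
time: 16.6
tool_pos: [0.4965, 0.2088, 0.2622]
tool_rot: [3.141, 0.001, -0.175]
contact_force: [0.3, -0.5, -0.3]
opening: 0.0005
grip_force: 0.0
```

Emit:
move_arm(
  rows=[
    [0,0,-3,0,1],
    [0,0,-3,0,1],
    [0,0,-3,0,1],
    [0,0,0,0,1],
  ],
)

```text
time: 17.0
tool_pos: [0.4969, 0.2089, 0.2538]
tool_rot: [-3.141, -0.0, -0.175]
contact_force: [-0.1, 1.0, 3.4]
opening: 0.0007
grip_force: 1.5
```

Emit:
move_arm(
  rows=[
    [0,0,-3,0,1],
    [0,0,-3,0,1],
    [0,0,-3,0,1],
    [0,0,0,0,1],
  ],
)

```text
time: 17.4
tool_pos: [0.4969, 0.2089, 0.2445]
tool_rot: [-3.142, -0.0, -0.175]
contact_force: [0.9, 0.4, 2.9]
opening: 0.0006
grip_force: 1.7
```

Emit:
move_arm(
  rows=[
    [0,0,-3,0,1],
    [0,0,-3,0,1],
    [0,0,0,0,1],
  ],
)

```text
time: 17.7
tool_pos: [0.4969, 0.2089, 0.2385]
tool_rot: [-3.142, -0.0, -0.175]
contact_force: [0.7, 0.8, 3.6]
opening: 0.0004
grip_force: 1.9
```

Emit:
move_arm(
  rows=[
    [0,0,-2,0,1],
    [0,0,-2,0,1],
    [0,0,0,0,1],
  ],
)

```text
time: 18.0
tool_pos: [0.4971, 0.2089, 0.2377]
tool_rot: [-3.14, -0.003, -0.175]
contact_force: [-5.1, -0.6, 18.9]
opening: 0.0006
grip_force: 9.6
```

Emit:
move_arm(
  rows=[
    [0,0,-2,0,1],
    [0,0,-2,0,1],
    [0,0,0,0,1],
  ],
)

```text
time: 18.3
tool_pos: [0.4973, 0.209, 0.2374]
tool_rot: [-3.139, -0.007, -0.175]
contact_force: [-10.9, -3.2, 40.0]
opening: 0.0004
grip_force: 19.7
```

Emit:
move_arm(
  rows=[
    [0,0,3.5,0,1],
    [0,0,0,0,1],
    [0,0,0,0,1],
    [0,0,0,0,1],
    [0,0,0,0,1],
    [0,0,0,0,1],
    [0,0,0,0,1],
    [0,0,0,0,1],
    [0,0,0,0,1],
    [0,0,0,0,1],
    [0,0,0,0,1],
  ],
)

```text
time: 19.4
tool_pos: [0.4971, 0.209, 0.2376]
tool_rot: [-3.14, -0.004, -0.175]
contact_force: [-4.9, -0.6, 21.3]
opening: 0.0003
grip_force: 10.7
```

Emit:
move_arm(
  rows=[
    [0,0,5,0,1],
    [0,0,8,0,1],
    [0,0,12,0,1],
    [0,0,15,0,1],
    [0,0,20,0,1],
    [0,0,20,0,1],
    [0,0,0,0,1],
  ],
)

```text
time: 20.1
tool_pos: [0.4974, 0.209, 0.3167]
tool_rot: [-3.14, -0.003, -0.175]
contact_force: [0.1, 0.6, 0.6]
opening: 0.0007
grip_force: 0.0
```

Emit:
move_arm(
  rows=[
    [-2,-40,0,0,1],
    [-2,-40,0,0,1],
    [-2,-40,0,0,1],
    [-2,-40,0,0,1],
    [-2,-40,0,0,1],
    [-1,-40,0,0,1],
    [-1,-40,0,0,1],
    [-1,-40,0,0,1],
    [0,-36,0,0,1],
    [0,0,0,0,1],
    [0,0,0,0,1],
  ],
)

```text
time: 21.2
tool_pos: [0.4831, -0.1473, 0.313]
tool_rot: [-3.141, 0.003, -0.177]
contact_force: [1.1, 0.8, -0.1]
opening: 0.0007
grip_force: 0.0
```

```bash
sed -i 's/range(180,240)/range(185,240)/;s/245:305/260:320/' d.py; python3 d.py | grep -v '\.\{60\}'
```

```text
21.2 [ 0.48308977 -0.14734539  0.31300084] [ 1.06805563  0.79984922 -0.1282123 ]
```

The image around spindle and keys matches the start, so the spindle is back up. Going down to the store key.

Emit:
move_arm(
  rows=[
    [0,0,-45,0,1],
    [0,0,-45,0,1],
    [0,0,-45,0,1],
    [0,0,-45,0,1],
    [0,0,-40,0,1],
    [0,0,-30,0,1],
    [0,0,-12,0,1],
    [0,0,-4,0,1],
    [0,0,0,0,1],
  ],
)

```text
time: 22.2
tool_pos: [0.4844, -0.1469, 0.0491]
tool_rot: [3.141, -0.001, -0.174]
contact_force: [-0.3, 0.1, -0.0]
opening: 0.0006
grip_force: 0.0
```

```bash
python3 d.py | grep -v '\.\{60\}'
```

```text
22.2 [ 0.48440835 -0.14687607  0.04906555] [-0.29930811  0.1064716  -0.01013339]
185 .......................................#####################
186 .......................................###########.#########
187 ......................................#############.########
188 ......................................##############.#######
189 ......................................################.#####
190 ......................................######################
191 .......................................###############.#####
192 ......................................##..############.#####
193 ..................................#########..########.######
194 ................................############..######.#######
195 ...............................############....###...#######
196 ...............................############..........#######
197 ...............................##########.......##....##.###
198 ................................########.......#####..####..
199 ..............................###...###........######.####..
200 .............................###########
[... 230 characters left out ...]
....................############################..
205 ..............................############################..
206 ..............................############################..
207 ...............................###########################..
208 ................................##########################..
209 ....................................######################..
210 ............................................#############...
211 .............................................############...
212 ..............................................##########....
213 ..............................................########......
214 ................................................####........
```

Emit:
move_arm(
  rows=[
    [0,0,-6,0,1],
    [0,0,-5,0,1],
    [0,0,-3,0,1],
    [0,0,-2,0,1],
    [0,0,0,0,1],
  ],
)

```text
time: 22.8
tool_pos: [0.4842, -0.1473, 0.0325]
tool_rot: [3.141, -0.001, -0.175]
contact_force: [0.1, 1.5, 4.3]
opening: 0.0004
grip_force: 2.0
```

Emit:
move_arm(
  rows=[
    [1,0,-2,0,1],
    [1,0,-2,0,1],
    [1,0,-1,0,1],
    [0,0,0,0,1],
  ],
)

```text
time: 23.2
tool_pos: [0.4873, -0.1478, 0.0279]
tool_rot: [3.141, -0.001, -0.175]
contact_force: [-0.5, -1.5, 6.1]
opening: 0.0006
grip_force: 3.6
```

Emit:
move_arm(
  rows=[
    [1,0,-1,0,1],
    [1,0,-1,0,1],
    [0,0,-1,0,1],
    [0,0,0,0,1],
    [0,0,0,0,1],
  ],
)

```text
time: 23.7
tool_pos: [0.488, -0.1479, 0.0269]
tool_rot: [3.14, 0.0, -0.175]
contact_force: [-10.8, -0.7, 30.6]
opening: 0.0003
grip_force: 14.6
```

```bash
python3 d.py | tail -38| grep -v '\.\{60\}'
```

```text
202 ..............................#######...........#########...
203 ..............................#####......####...####.#####..
204 ........................................######...##.######..
205 .............................#########..#######....#######..
206 ............................###########.########...######...
207 ............................############..######.########...
208 ............................###############.....#########...
209 ............................#############################...
210 ............................#############################...
211 .............................############################...
212 .............................##########################.....
213 ..............................########################..#...
214 ......................................###############..###..
215 ........................................#############..####.
216 ..........................................###########...##..
217 ............................................#########.......
218 .............................................######.........
224 ...........................................#................
225 ..........................................###...............
226 ...........................................###..............
227 ............................................###.............
228 .............................................##.............
```

Store key is fully down: 30 N at the stop, and its edges have moved. Letting up and moving clear.

Emit:
move_arm(
  rows=[
    [-1,0,8,0,1],
    [0,0,20,0,1],
    [0,0,40,0,1],
    [0,0,45,0,1],
    [0,0,45,0,1],
    [0,0,45,0,1],
    [0,0,45,0,1],
    [0,0,0,0,1],
    [0,0,0,0,1],
    [0,0,0,0,1],
  ],
)

```text
time: 24.8
tool_pos: [0.4869, -0.1468, 0.2706]
tool_rot: [-3.141, 0.003, -0.175]
contact_force: [0.1, -0.9, -0.4]
opening: 0.0006
grip_force: 0.0
```

```bash
python3 d.py | grep -v '\.\{60\}'; python3 -c "
from cell import workorder
print(workorder.hand_in())"
```

```text
24.8 [ 0.48690447 -0.14680412  0.27062486] [ 0.1149055  -0.88570758 -0.40585553]
the job is handed in; nothing more can be done
None
```

I pressed wake, peak-hold and clear in order, bore the spindle on the bolt for over a second, let it up, then pressed store. The job is handed in at about 25 s with no verdict returned; the highest force I read was 40 N, briefly, on the spindle.

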